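# Index a specimen carrier against a flip stop

## Robot

A 6-joint arm with a two-finger parallel gripper is mounted at the origin on the work surface. World frame = base frame: x ahead of the robot, y to its left, z up, the work surface at z = 0. Lengths are in m, angles in rad, forces in N, time in s.
With the tool pointing down it reaches from about 0.375 to 0.975 m from the base axis. Payload 3.8 kg.
Tool frame: the origin (TCP) lies between the finger pads; the fingertips stand 11 mm ahead of it and the grasp point (between the pads) lies 8 mm behind it (bot.tcp_to_tips is the distance from the TCP to the fingertips, in m); z points along the fingers, y is the direction in which the jaws open and shut (so a half turn about z gives the same grasp; the last joint's range is limited). The gripper opens to 85 mm and grips with 20 to 120 N. Pads are 22 mm wide; open, the fingers measure 114 mm over their backs; the gripper's body (76 mm by 85 mm) begins 54 mm behind the grasp point. The pads swing forward as they close: fully open they stand 13 mm farther back than shut.
Start: joints at [-1.332, 0.264, 1.604, -0, 1.274, -0.037], TCP at [0.184, -0.649, 0.242] pointing down, gripper open.
Joint ranges: [-2.63, 2.63], [-0.94, 2.18], [0.31, 2.57], [-1.31, 4.45], [0, 2.66], [-2.55, 2.55]. Speed limits (rad/s): [2.57, 2.57, 3.14, 3.14, 3.14, 3.14].

## Interface

Orientations are given as a unit quaternion [x, y, z, w].
In Python, from station import bot gives the robot as it stands.
- The arm moves only by the shell command python3 -m creep 'ROWS' [FORCE]. ROWS is JSON, one flat list of numbers, 7 for each row, row after row: the turn, a rotation vector about the tool's x, y, z scaled (see below), then the shift along the tool's x, y, z scaled (see below), then the closure, from -1 (fully open) to 1 (shut), so that 0 is half open. A call has 1 to 8 rows; each row is the pose to reach, as a shift and turn from the pose measured when the call began, along the tool's axes at that moment; what a row does not reach only later rows make up. The controller multiplies each number of a shift by 0.3 m and each number of a turn by 60 degrees. A row lasts 1/10 s, in which the tool goes at most 50 mm and 8.59 degrees, less where a joint would pass 70% of its speed; a pose out of reach is approached as far as the arm can. A call with a number of a shift or a turn outside -1 to 1 is refused whole. A call with a gripper value outside its range is refused whole. The fingers move at their own pace and stop on an object; FORCE is the grip in N (left out, the last holds). Time passes only in rows, so rows that repeat a pose let the fingers close. It gives the time, the measured TCP pose, the force and the opening at its end, in the units of the state.
- bot.read_state(): the state, without advancing time (a new reading comes with each control period).
- bot.get_image(name): name is "scene" or "top" or "wrist"; returns a dict with "pixels" (400x640x3 uint8, blue, green, red), "intrinsics" (3x3 intrinsics, pixels), "view" (4x4, takes a point from world to camera coordinates). Camera axes: x right, y down, z forward; pixel columns grow to the right and rows downward; lengths in m; the calibration is good to about 2 mm. The wrist camera is an equidistant fisheye: a pixel r from the principal point sees the ray r / f radians off the axis. A picture is of the moment at which its call begins. There is no depth.
- bot.close_job(): hands the job in, once; it reports no verdict.
Trained networks look in a picture, given as the dict that the camera call returned (one of the last four; its "shot" number tells which), for a name from the list of things; names that differ only in an ending like _2 or _b are one class to them, and where a whole thing is asked for, a point or a joint stands for the part that bears it (a point fixed in the world has none). Each returns a list of dicts, best first, with "score" (0 to 1); they miss things now and then, are a little off and sometimes report something else, mostly with a low value. They report only what shows in the picture. A call takes as long as a camera call.
- bot.boxes_of(picture, name): "at" ([x, y, z] in m, in world coordinates, good to about 4 mm: the middle of the surface that is visible of it).
- bot.cut_out(picture, name): "region" (400x640 bool, what is visible of it).
The state is a dict: "time_s": time; "joint_pos": joint angles; "dq": joint speeds; "tau": joint torques, N m; "tool_pos": TCP position; "orientation": TCP orientation; "wrist_force": force on the tool from outside, world axes, zero at the start; "wrist_torque": the same for the moment, N m; "width": opening from 0.0 (shut) to 1.0 (fully open).
Only numpy, scipy, OpenCV 4.12 (cv2) and the standard library are available. Lean on these libraries where they do the work, as an engineer would, in place of code of your own. Each camera call takes 0.05 s, during which the arm holds its last target. There are 200 camera calls.

## Task

On the loading deck beside the microscope, flip the orange stop fully down into the path, leaving the blue one up. Then slide the green specimen carrier, without lifting it, along the deck until it sits square and flush against both the fence and the orange stop; bring it up gently, don't ram it. Leave the canister, the dish stack, the dark spare carrier and the bottle standing where they are.

Things in the scene. Friction and masses are not known exactly. Their poses are not given: they have to be found in the camera images.
- deck: Fixed aluminium loading deck, a plate 240 mm (its x) by 480 mm (its y) by 12 mm. Origin at the centre of its underside, on the table. A dark fence along the far side has its working face at deck x = +60 mm, facing -x; it is 12 mm thick and stands 20 mm above the deck's top. Stock travels along deck +y.
- stop_orange: Fixed base of the orange flip stop, a grey block 30 mm wide behind the fence. Origin on the deck's top face, directly below the hinge, at deck x = 85 mm; axes parallel to the deck's. The hinge axis runs along y, 42 mm above the origin. Orange and blue may stand in either order along the fence. Flag down, the blade's face towards the carrier is at y = -3 mm.
- flag_orange (a joint): Hinge of the orange flag, rad: 0 = arm upright, negative = leaning away from the robot (limit -0.5), 1.571 = fully down (arm level, pointing to deck -x across the path, at its limit). Starts between -0.45 and -0.15. Friction hinge of 0.06 N m: it stays where it is left and must be pressed right down.
- orange_tip (a point): Free end of the orange arm, on its centre line, 75 mm from the hinge axis; moves with the flag. The arm is 18 mm wide (y), 8 mm thick. Its blade, 6 mm thick (y), covers 35 to 75 mm from the axis. Flag down: the arm's upper face is 46 mm above the deck's top; the blade spans deck x 10 to 50 mm and hangs to 11 mm above the deck. Raised, the blade faces the robot.
- stop_blue: Fixed base of the blue flip stop, a grey block 30 mm wide behind the fence. Origin on the deck's top face, directly below the hinge, at deck x = 85 mm; axes parallel to the deck's. The hinge axis runs along y, 42 mm above the origin. Same size and make as the orange stop, but blue; at least 65 mm from it along the fence.
- flag_blue (a joint): Hinge of the blue flag, same make and meaning as flag_orange; starts leaning back and must be left up. A carrier passes freely under a raised flag.
- carrier: Loose green specimen carrier with six amber wells, a solid block 86 mm (its x) by 128 mm (its y) by 34 mm high, 0.25 to 0.5 kg. Origin at the centre of its underside. It starts lying on the deck, on the deck -y side of both stops, a little askew and short of the fence. Flush home, its origin is at deck x = +17 mm and 67 mm on the -y side of stop_orange's origin.
- spare_carrier: Loose dark grey carrier of the same size on the table beyond the deck; a bystander. Origin at the centre of its underside.
- canister: Brass objective canister, 36 mm diameter, 62 mm high, standing on the deck near its +y end; a bystander. Origin at the centre of its underside.
- dish_stack: Stack of four joined dishes, 60 mm diameter, 56 mm high, standing on the deck along its edge nearest the robot; a bystander. Origin at the centre of its underside.
- wash_bottle: White bottle with a yellow cap, 66 mm diameter, 190 mm high, on the table to the left; a bystander. Origin at the centre of its underside.

How it is judged:
On the way, in this order (a step that is already met when the one before it is completed fails the run):
1. the orange flag is fully down (within 0.08 rad) and the blue one still up, with the carrier still well short of the orange stop (10 mm or more) (value of joint flag_orange above 1.491 rad and value of joint flag_blue below 0.4 rad and y of carrier in the frame of stop_orange below -0.077 m), for 0.2 s.
2. the carrier sits flush against fence and orange stop (y of carrier in the frame of stop_orange between -0.0705 and -0.065 m and x of carrier in the frame of deck between 0.0135 and 0.0195 m and angle between the y axis of carrier and the y axis of deck, either way round below 0.035 rad and height (world z) of carrier below 0.016 m and angle between carrier's own z axis and vertical below 0.05 rad), for 0.2 s.
At the end, for the whole second after the job is handed in: The orange flag is down (within 0.08 rad of its limit) and the blue one up (below 0.4 rad); the carrier lies flat on the deck at rest, within 3.5 mm of both the fence and the orange stop's blade, its long side within 2 degrees of the fence (all of step 2 and value of joint flag_orange above 1.491 rad and value of joint flag_blue below 0.4 rad and linear speed of carrier below 0.005 m/s); the robot touches nothing.
It fails at once if the carrier is lifted off the deck by more than 8 mm (height (world z) of carrier above 0.02 m).
It fails at once if the carrier is rammed against the orange stop (over 40 N) (contact force between carrier and stop_orange above 40 N).
It fails at once if a listed bystander (canister, dish stack, spare carrier, wash bottle) is moved more than 20 mm or tipped (distance of any of canister, dish_stack, spare_carrier, wash_bottle from where it was at the start of the episode above 0.02 m or angle between any of canister, dish_stack, spare_carrier, wash_bottle's own z axis and vertical above 0.3 rad).
It also fails if it takes over 53 s, if anything falls off the work surface, if the arm or the gripper's body presses on something with over 40 N, if the wrist force passes 120 N, or if a joint passes its speed limit or range.

## Working session

There is one attempt and no reset: what is moved stays moved. The work goes in short steps, Python scripts to look and compute and a shell command to move; the robot and the scene stay as the last step left them, time stands still between calls to the robot, and variables do not carry over. Pictures are saved under pics/ and viewed, about 8 in all and at most 12, crops included, and the job is handed in when it is done.

```bash
ls; mkdir -p pics; python3 - <<'E'
from station import bot
import cv2,numpy as np
s=bot.read_state();print({k:np.round(v,3).tolist() for k,v in s.items()})
for c in ("top","scene"):
    p=bot.get_image(c);cv2.imwrite(f"pics/{c}0.png",p["pixels"])
    print(c,np.round(p["intrinsics"],1).tolist(),np.round(p["view"],4).tolist())
    for n in ["deck","stop_orange","flag_orange","orange_tip","stop_blue","flag_blue","carrier","canister","dish_stack","wash_bottle","spare_carrier"]:
        print(n,[(np.round(d["at"],4).tolist(),round(d["score"],2)) for d in bot.boxes_of(p,n)[:2]])
E
```

```text
pics
{'time_s': 0.0, 'joint_pos': [-1.332, 0.265, 1.605, -0.0, 1.274, -0.037], 'dq': [-0.001, 0.001, 0.001, 0.0, -0.003, -0.0], 'tau': [0.0, -51.511, -36.731, 0.0, 0.013, -0.0], 'tool_pos': [0.184, -0.649, 0.241], 'orientation': [0.991, 0.137, -0.0, -0.001], 'wrist_force': [-0.101, 0.038, -0.298], 'wrist_torque': [-0.005, 0.002, 0.038], 'width': 0.997}
top [[474.9, 0.0, 314.4], [0.0, 474.9, 197.6], [0.0, 0.0, 1.0]] [[0.0144, -0.9998, -0.0115, 0.1577], [-0.9874, -0.0124, -0.1578, 0.6388], [0.1577, 0.0136, -0.9874, 1.0485], [0.0, 0.0, 0.0, 1.0]]
deck [([0.5422, 0.0543, 0.0112], 0.85), ([0.4774, 0.2524, 0.0698], 0.7)]
stop_orange [([0.6289, 0.1028, 0.0861], 0.52), ([0.4765, 0.2498, 0.0698], 0.22)]
flag_orange [([0.6328, 0.1022, 0.1083], 0.55)]
orange_tip [([0.6361, 0.1006, 0.1125], 0.53)]
stop_blue [([0.6339, 0.1932, 0.0899], 0.68)]
flag_blue [([0.6362, 0.1878, 0.11], 0.65)]
carrier [([0.5193, -0.0588, 0.0493], 0.93)]
canister [([0.4761, 0.2545, 0.0684], 0.79), ([0.6293, 0.4215, 0.1263], 0.24)]
dish_stack [([0.4531, 0.1217, 0.0703], 0.88)]
wash_bottle [([0.6303, 0.4211, 0.1272], 0.6)]
spare_carrier [([0.7665, -0.079, 0.0367], 0.66)]
scene [[412.8, 0.0, 321.3], [0.0, 412.8, 203.9], [0.0, 0.0, 1.0]] [[0.2122, 0.9771, -0.0175, -0.2784], [0.6792, -0.1603, -0.7162, -0.3317], [-0.7026, 0.1401, -0.6977, 1.4316], [0.0, 0.0, 0.0, 1.0]]
deck [([0.574, 0.0488, 0.0095], 0.59)]
stop_orange [([0.6407, 0.0986, 0.0558], 0.8)]
flag_orange [([0.6438, 0.0972, 0.1086], 0.6), ([0.7856, -0.0787, 0.0359], 0.32)]
orange_tip [([0.6409, 0.1, 0.1128], 0.73)]
stop_blue [([0.6405, 0.1894, 0.0584], 0.96)]
flag_blue [([0.6441, 0.1926, 0.1067], 0.49)]
carrier [([0.5405, -0.0577, 0.047], 0.63)]
canister [([0.4885, 0.2587, 0.0511], 0.61)]
dish_stack [([0.4721, 0.1172, 0.0588], 0.79)]
wash_bottle [([0.6556, 0.4238, 0.1023], 0.71)]
spare_carrier [([0.788, -0.0799, 0.0349], 0.85)]
```

View pics/top0.png

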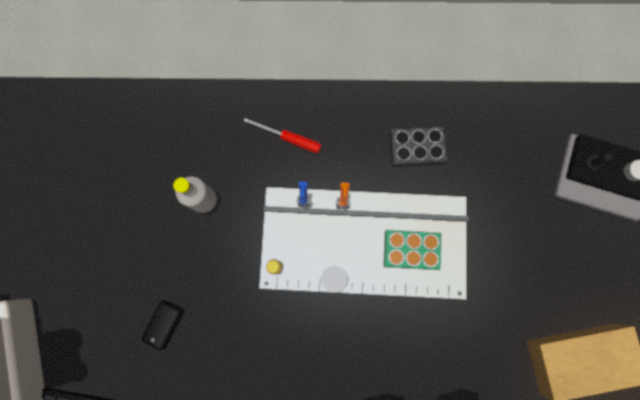

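```bash
cat > h.py <<'E'
from station import bot
import cv2,numpy as np
def unproj(p,uv,z):
    K=p["intrinsics"];V=np.array(p["view"]);R,t=V[:3,:3],V[:3,3]
    uv=np.atleast_2d(uv).astype(float)
    d=np.c_[uv,np.ones(len(uv))]@np.linalg.inv(K).T@R
    c=-R.T@t
    return c+d*((z-c[2])/d[:,2])[:,None]
def fit(p,name,z,pick=0):
    # min-area rectangle of the visible mask's points, mapped to plane z
    m=bot.cut_out(p,name)[pick]["region"].astype(np.uint8)
    v,u=np.nonzero(m);w=unproj(p,np.c_[u,v],z)
    (cx,cy),(a,b),ang=cv2.minAreaRect((w[:,:2]*1000).astype(np.float32))
    return (cx/1000,cy/1000),(a,b),ang,m
E
python3 - <<'E'
from h import *
p=bot.get_image("top")
for n,z in(("deck",.012),("carrier",.046)):
    c,s,a,m=fit(p,n,z);print(n,np.round(c,4),np.round(s,1),round(a,2))
# fine: colour mask of carrier
img=p["pixels"]
d=fit(p,"carrier",.046)[3]
cs,_=cv2.findContours(d,cv2.RETR_EXTERNAL,cv2.CHAIN_APPROX_NONE)
q=cv2.approxPolyDP(max(cs,key=cv2.contourArea),6,True)[:,0];print(q.tolist())
print(np.round(unproj(p,q,.046),4).tolist())
d=fit(p,"deck",.012)[3]
cs,_=cv2.findContours(d,cv2.RETR_EXTERNAL,cv2.CHAIN_APPROX_NONE)
q=cv2.approxPolyDP(max(cs,key=cv2.contourArea),5,True)[:,0];print(q.tolist())
print(np.round(unproj(p,q,.012),4).tolist())
E
```

```text
deck [0.5392 0.0471] [487.4 243.9] 87.94
carrier [ 0.521  -0.0587] [130.6  86.2] 87.6
[[385, 231], [385, 266], [439, 268], [438, 232]]
[[0.5618, 0.0029, 0.046], [0.4821, 0.0036, 0.046], [0.4794, -0.1186, 0.046], [0.5611, -0.1185, 0.046]]
[[266, 189], [262, 287], [324, 291], [321, 271], [338, 265], [346, 274], [343, 293], [464, 297], [465, 198], [350, 191], [350, 205], [339, 209], [338, 191], [309, 189], [311, 203], [301, 207], [297, 189]]
[[0.6625, 0.2838, 0.012], [0.4301, 0.2861, 0.012], [0.4231, 0.1413, 0.012], [0.469, 0.1488, 0.012], [0.4835, 0.1091, 0.012], [0.4629, 0.0903, 0.012], [0.4192, 0.0971, 0.012], [0.4143, -0.1829, 0.012], [0.6465, -0.1935, 0.012], [0.6601, 0.0814, 0.012], [0.6261, 0.0814, 0.012], [0.6161, 0.1076, 0.012], [0.6597, 0.1103, 0.012], [0.6638, 0.1801, 0.012], [0.6298, 0.1748, 0.012], [0.6198, 0.1986, 0.012], [0.6634, 0.209, 0.012]]
```

The top view shows the deck with +y to the left. Orange flag is at about (344,190), blue at (303,190), the carrier at (412,250), the dish stack at (334,278) and the canister at (274,267). The orange stop is the nearer one to the carrier.

View pics/scene0.png

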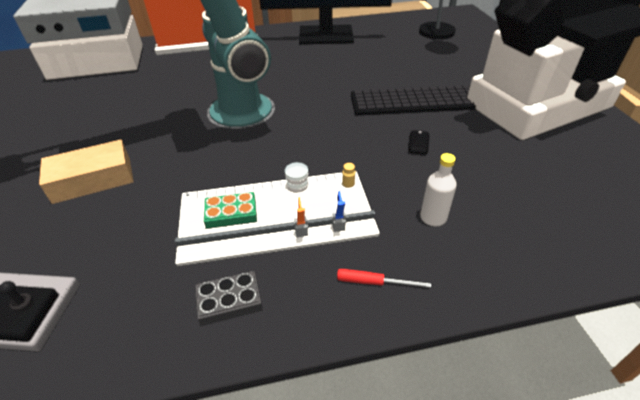

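```bash
cat >> h.py <<'E'
from scipy.spatial.transform import Rotation as Rn
TH=-0.034; C=np.array([.5385,.048,0]); RD=Rn.from_euler('z',TH)
def go(xd,yd,ztip,yawdeg):
    """row numbers to put TIPS at deck (xd,yd), world height ztip, tool-x yaw rel. to deck x"""
    s=bot.read_state(); R=Rn.from_quat(s["orientation"])
    t=RD.apply([xd,yd,0])+C; t[2]=ztip+bot.tcp_to_tips
    T=RD*Rn.from_euler('z',yawdeg,degrees=True)*Rn.from_euler('x',180,degrees=True)
    sh=R.inv().apply(t-s["tool_pos"])/.3; rv=(R.inv()*T).as_rotvec(degrees=True)/60
    print((xd,yd,ztip),"row",np.round(np.r_[rv,sh],3).tolist(),"dist",round(np.linalg.norm(sh)*.3,3))
def now():
    s=bot.read_state(); p=RD.inv().apply(np.array(s["tool_pos"])-C)
    print("t",round(s["time_s"],2),"tcp deck",np.round(p,4),"ztip",round(s["tool_pos"][2]-bot.tcp_to_tips,4),"F",np.round(s["wrist_force"],1),"w",round(s["width"],2))
E
python3 - <<'E'
from h import *
now();go(0.14,.053,.22,0)
E
```

```text
t 1.45 tcp deck [-0.3308 -0.7091  0.2423] ztip 0.2313 F [-0.9  0.5 -0.8] w 1.0
(0.14, 0.053, 0.22) row [-0.0, 0.0, 0.296, 2.269, -1.941, 0.038] dist 0.896
```

The scene camera looks from the far side. Both flags are up (orange at (300,212), blue at (340,207)) and nothing tall stands along the approach.

```bash
python3 -m creep '[0,0,0.296,1,-0.85,0,1, 0,0,0.296,1,-0.85,0,1, 0,0,0.296,1,-0.85,0,1, 0,0,0.296,1,-0.85,0,1, 0,0,0.296,1,-0.85,0,1, 0,0,0.296,1,-0.85,0,1, 0,0,0.296,1,-0.85,0,1, 0,0,0.296,1,-0.85,0,1]' 30
python3 - <<'E'
from h import *
now();go(0.14,.053,.20,0)
E
```

```text
time_s: 2.25
tool_pos: [0.404, -0.3203, 0.2426]
orientation: [1.0, -0.017, 0.0, 0.0]
wrist_force: [-0.0, 0.2, -0.1]
width: 0.002
t 2.25 tcp deck [-0.1219 -0.3727  0.2426] ztip 0.2316 F [-0.   0.2 -0.1] w 0.0
(0.14, 0.053, 0.2) row [0.0, -0.001, 0.0, 0.873, -1.419, 0.106] dist 0.501
```

```bash
python3 -m creep '[0,0,0,0.7,-1,0,1, 0,0,0,0.7,-1,0,1, 0,0,0,0.7,-1,0,1, 0,0,0,0.7,-1,0,1, 0,0,0,0.7,-1,0,1, 0,0,0,0.7,-1,0,1, 0,0,0,0.7,-1,0,1, 0,0,0,0.7,-1,0,1]'
python3 - <<'E'
from h import *
now();go(0.14,.053,.20,0);go(0.14,.053,.20,0)
p=bot.get_image("top");cv2.imwrite("pics/top1.png",cv2.resize(p["pixels"][160:310,240:490],None,fx=3,fy=3,interpolation=cv2.INTER_CUBIC))
for n in ["stop_orange","flag_orange","orange_tip","stop_blue","flag_blue"]:
  for c in ("scene",):
    q=bot.get_image(c)
    for d in bot.boxes_of(q,n)[:1]: print(n,np.round(RD.inv().apply(np.array(d["at"])-C),4),round(d["score"],2))
E
```

```text
time_s: 3.05
tool_pos: [0.6261, -0.0238, 0.2428]
orientation: [1.0, -0.015, 0.001, -0.001]
wrist_force: [-0.7, -0.6, -1.3]
width: 0.004
t 3.05 tcp deck [ 0.09   -0.0687  0.2428] ztip 0.2318 F [-0.7 -0.6 -1.3] w 0.0
(0.14, 0.053, 0.2) row [-0.001, -0.002, 0.003, 0.168, -0.405, 0.107] dist 0.135
(0.14, 0.053, 0.2) row [-0.001, -0.002, 0.003, 0.168, -0.405, 0.107] dist 0.135
stop_orange [0.0991 0.0556 0.0563] 0.87
flag_orange [0.1011 0.0541 0.1109] 0.49
orange_tip [0.0999 0.0558 0.0558] 0.74
stop_blue [0.0947 0.1428 0.0599] 0.88
flag_blue [0.0984 0.144  0.1089] 0.75
```

View pics/top1.png

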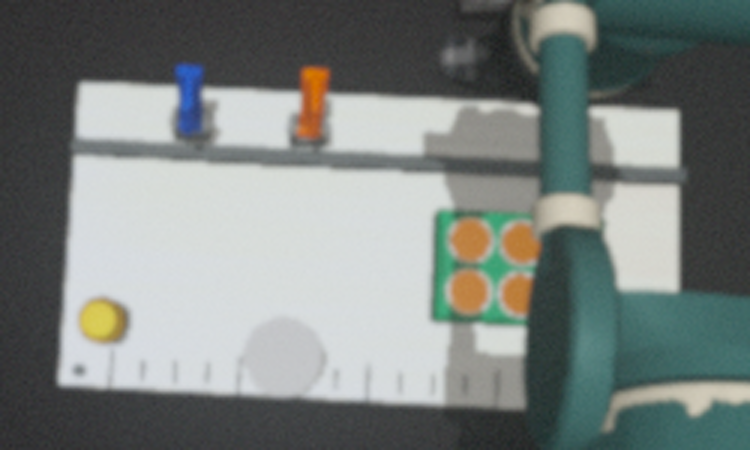

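The crop shows orange at (313,100) and blue at (190,100), both still leaning back. I'll go behind the orange flag, then pull and press it down.

```bash
python3 -m creep '[0,0,0,0.217,-0.412,0,1, 0,0,0,0.217,-0.412,0,1, 0,0,0,0.217,-0.412,0,1, 0,0,0,0.217,-0.412,0,1, 0,0,0,0.217,-0.412,0.23,1, 0,0,0,0.217,-0.412,0.45,1, 0,0,0,0.217,-0.412,0.45,1, 0,0,0,0.217,-0.412,0.45,1]'
python3 - <<'E'
from h import *
now();go(0.155,.055,.095,0);go(0.06,.055,.095,0);go(0.035,.055,.056,0)
E
```

```text
time_s: 4.4
tool_pos: [0.6874, 0.0909, 0.1005]
orientation: [1.0, -0.018, -0.006, 0.001]
wrist_force: [-1.0, -0.3, -0.3]
width: -0.0
t 4.4 tcp deck [0.1473 0.0479 0.1005] ztip 0.0895 F [-1.  -0.3 -0.3] w -0.0
(0.155, 0.055, 0.095) row [0.002, 0.012, -0.002, 0.025, -0.024, -0.019] dist 0.012
(0.06, 0.055, 0.095) row [0.002, 0.012, -0.002, -0.291, -0.023, -0.015] dist 0.088
(0.035, 0.055, 0.056) row [0.002, 0.012, -0.002, -0.373, -0.023, 0.116] dist 0.117
```

```bash
python3 -m creep '[0,0,0,0,-0.023,-0.02,1, 0,0,0,-0.06,-0.023,-0.02,1, 0,0,0,-0.12,-0.023,-0.02,1, 0,0,0,-0.18,-0.023,-0.02,1, 0,0,0,-0.24,-0.023,-0.02,1, 0,0,0,-0.29,-0.023,-0.02,1, 0,0,0,-0.29,-0.023,-0.02,1, 0,0,0,-0.29,-0.023,-0.02,1]'
python3 - <<'E'
from h import *
now();go(0.035,.055,.075,0);go(0.035,.055,.055,0)
E
```

```text
time_s: 5.2
tool_pos: [0.6029, 0.1012, 0.1108]
orientation: [1.0, -0.018, -0.004, 0.001]
wrist_force: [0.1, -0.2, -0.3]
width: 0.002
t 5.2 tcp deck [0.0625 0.0553 0.1108] ztip 0.0998 F [ 0.1 -0.2 -0.3] w 0.0
(0.035, 0.055, 0.075) row [0.002, 0.007, -0.002, -0.091, 0.001, 0.083] dist 0.037
(0.035, 0.055, 0.055) row [0.002, 0.007, -0.002, -0.091, 0.001, 0.15] dist 0.053
```

```bash
python3 -m creep '[0,0,0,-0.06,0,0.02,1, 0,0,0,-0.08,0,0.05,1, 0,0,0,-0.091,0,0.08,1, 0,0,0,-0.091,0,0.11,1, 0,0,0,-0.091,0,0.13,1, 0,0,0,-0.091,0,0.145,1, 0,0,0,-0.091,0,0.15,1, 0,0,0,-0.091,0,0.15,1]'
python3 - <<'E'
from h import *
now()
p=bot.get_image("scene");cv2.imwrite("pics/sc2.png",cv2.resize(p["pixels"][140:280,160:390],None,fx=3,fy=3,interpolation=cv2.INTER_CUBIC));now()
go(0.035,.055,.050,0)
E
```

```text
time_s: 6.0
tool_pos: [0.575, 0.102, 0.0686]
orientation: [1.0, -0.018, -0.005, 0.001]
wrist_force: [-11.4, -1.0, 22.0]
width: -0.002
t 6.0 tcp deck [0.0346 0.0553 0.0686] ztip 0.0576 F [-11.4  -1.   22. ] w -0.0
t 6.05 tcp deck [0.0347 0.0553 0.0686] ztip 0.0576 F [-10.3  -2.3  21.2] w -0.0
(0.035, 0.055, 0.05) row [0.002, 0.009, -0.002, 0.001, 0.001, 0.025] dist 0.008
```

View pics/sc2.png

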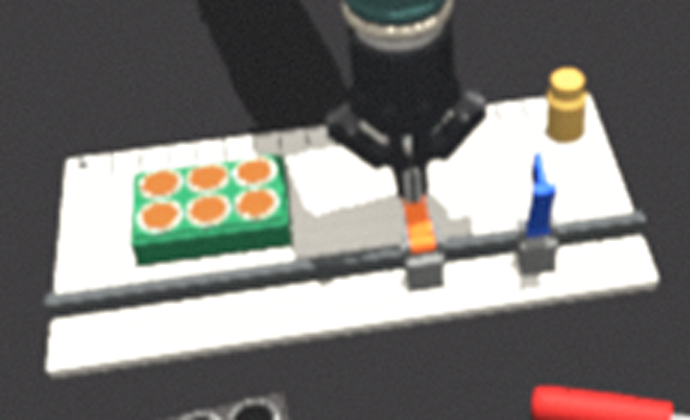

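The flag is level at its stop: 22 N reaction with the tip at 57.6 mm, against 58 mm nominal. Blue is upright and the carrier hasn't moved. Next is the near side of the carrier.

```bash
python3 -m creep '[0,0,0,0,0,-0.13,1, 0,0,0,0,0,-0.26,1, 0,0,0,-0.43,0.54,-0.26,-1, 0,0,0,-0.43,0.54,-0.26,-1, 0,0,0,-0.43,0.54,-0.26,-1, 0,0,0,-0.43,0.54,-0.26,-1, 0,0,0,-0.43,0.54,-0.26,-1, 0,0,0,-0.43,0.54,-0.26,-1]'
python3 - <<'E'
from h import *
now();go(-.095,-.107,.018,0)
p=bot.get_image("wrist");cv2.imwrite("pics/w3.png",p["pixels"])
q=bot.get_image("scene")
for n in ["carrier","stop_orange","flag_orange","flag_blue"]:
  for d in bot.boxes_of(q,n)[:1]: print(n,np.round(RD.inv().apply(np.array(d["at"])-C),4),round(d["score"],2))
go(-.095,-.107,.018,0)
E
```

```text
time_s: 6.85
tool_pos: [0.4405, -0.0561, 0.148]
orientation: [1.0, -0.02, -0.005, 0.001]
wrist_force: [0.4, 0.5, 0.4]
width: 0.991
t 6.85 tcp deck [-0.0944 -0.1073  0.148 ] ztip 0.137 F [0.4 0.5 0.4] w 0.99
(-0.095, -0.107, 0.018) row [0.002, 0.009, -0.005, 0.001, -0.002, 0.397] dist 0.119
carrier [ 0.0031 -0.1087  0.0451] 0.74
stop_orange [0.0874 0.0545 0.0602] 0.66
flag_orange [-0.0696  0.0664  0.0592] 0.7
flag_blue [0.0992 0.1458 0.1088] 0.45
(-0.095, -0.107, 0.018) row [0.002, 0.009, -0.0, -0.003, 0.004, 0.397] dist 0.119
```

View pics/w3.png

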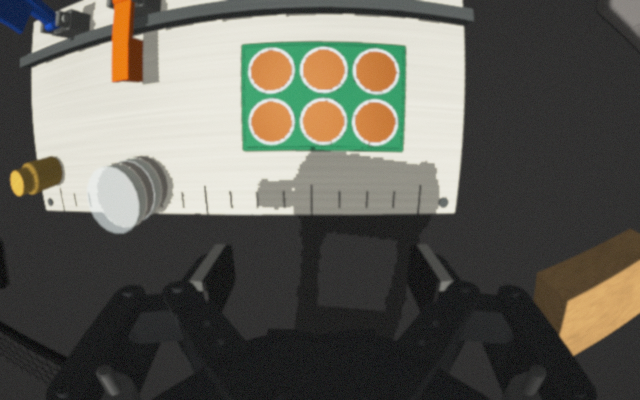

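The wrist view shows the orange flag level across the path at (125,50). The carrier is clear, with its near edge at y≈150 px. The dish stack at (120,195) is well away from the fingers.

```bash
python3 -m creep '[0,0,0,0,0,0.15,-1, 0,0,0,0,0,0.3,-1, 0,0.009,0,0,0,0.38,-1, 0,0.009,0,0,0,0.397,-1, 0,0.009,0,0,0,0.397,-1, 0,0.009,0,0.05,0,0.397,-1, 0,0.009,0,0.08,0,0.397,-1, 0,0.009,0,0.08,0,0.397,-1]'
python3 - <<'E'
from h import *
now();go(-.037,-.107,.018,0)
E
```

```text
time_s: 7.95
tool_pos: [0.469, -0.0557, 0.0311]
orientation: [1.0, -0.017, 0.003, 0.001]
wrist_force: [0.3, -0.5, 0.3]
width: 0.992
t 7.95 tcp deck [-0.0659 -0.106   0.0311] ztip 0.0201 F [ 0.3 -0.5  0.3] w 0.99
(-0.037, -0.107, 0.018) row [0.002, -0.005, -0.0, 0.096, 0.003, 0.007] dist 0.029
```

```bash
python3 -m creep '[0,0,0,0.015,0,0,-1, 0,0,0,0.03,0,0,-1, 0,0,0,0.045,0,0,-1, 0,0,0,0.06,0,0,-1, 0,0,0,0.07,0,0,-1, 0,0,0,0.08,0,0,-1, 0,0,0,0.085,0,0,-1, 0,0,0,0.085,0,0,-1]'
python3 - <<'E'
from h import *
now();go(-.037,-.107,.018,0)
p=bot.get_image("wrist");cv2.imwrite("pics/w4.png",p["pixels"][:260])
E
```

```text
time_s: 8.75
tool_pos: [0.495, -0.0566, 0.0312]
orientation: [1.0, -0.017, 0.003, 0.001]
wrist_force: [-0.6, 0.6, 0.0]
width: 1.001
t 8.75 tcp deck [-0.04   -0.106   0.0312] ztip 0.0202 F [-0.6  0.6  0. ] w 1.0
(-0.037, -0.107, 0.018) row [0.003, -0.006, -0.0, 0.01, 0.003, 0.007] dist 0.004
```

View pics/w4.png

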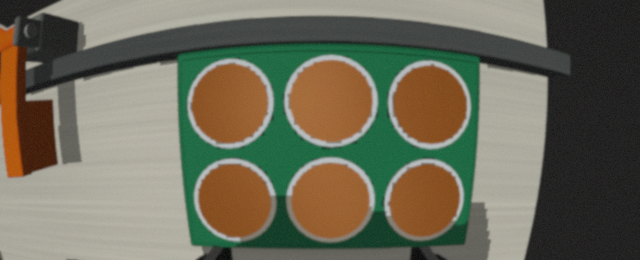

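The fingers are pushing the near face and the carrier is almost at the fence. I'll continue gently until the force rises.

```bash
python3 -m creep '[0,0,0,0.007,0,0,-1, 0,0,0,0.012,0,0,-1, 0,0,0,0.017,0,0,-1, 0,0,0,0.02,0,0,-1, 0,0,0,0.02,0,0,-1]'
python3 - <<'E'
from h import *
now()
E
```

```text
time_s: 9.3
tool_pos: [0.4977, -0.0566, 0.0305]
orientation: [1.0, -0.017, -0.0, 0.001]
wrist_force: [-9.2, 0.5, 8.3]
width: 1.001
t 9.3 tcp deck [-0.0372 -0.1059  0.0305] ztip 0.0195 F [-9.2  0.5  8.3] w 1.0
```

Fence contact is confirmed: -9 N, with the TCP at -37 mm exactly as expected. Back off, lift and go round to the -y end with the gripper turned 90° and half open.

```bash
python3 -m creep '[0,0,0,-0.05,0,0,-1, 0,0,0,-0.1,0,0,-1, 0,0,0,-0.1,0,-0.17,-1, 0,0,0,-0.1,0,-0.34,-1, 0,0,-0.15,-0.1,0.1,-0.4,0, 0,0,-0.3,-0.05,0.2,-0.4,0, 0,0,-0.45,0.05,0.3,-0.4,0, 0,0,-0.6,0.1,0.36,-0.4,0]'
python3 - <<'E'
from h import *
now();go(.012,-.215,.14,90)
E
```

```text
time_s: 10.1
tool_pos: [0.5269, -0.1679, 0.1523]
orientation: [0.96, 0.281, 0.002, 0.003]
wrist_force: [-0.3, 0.4, -0.2]
width: 0.502
t 10.1 tcp deck [-0.0042 -0.2162  0.1523] ztip 0.1413 F [-0.3  0.4 -0.2] w 0.5
(0.012, -0.215, 0.14) row [0.006, 0.001, -0.923, 0.047, 0.028, 0.005] dist 0.016
```

```bash
python3 -m creep '[0,0,-0.92,0.047,0.028,0,0, 0,0,-0.92,0.047,0.028,0,0, 0,0,-0.92,0.047,0.028,0,0, 0,0,-0.92,0.047,0.028,0,0, 0,0,-0.92,0.047,0.028,0,0, 0,0,-0.92,0.047,0.028,0,0, 0,0,-0.92,0.047,0.028,0,0, 0,0,-0.92,0.047,0.028,0,0]'
python3 - <<'E'
from h import *
now();go(.012,-.215,.02,90)
E
```

```text
time_s: 10.9
tool_pos: [0.544, -0.1675, 0.1526]
orientation: [0.72, 0.694, 0.001, 0.004]
wrist_force: [0.2, -0.7, -0.3]
width: 0.499
t 10.9 tcp deck [ 0.0128 -0.2152  0.1526] ztip 0.1416 F [ 0.2 -0.7 -0.3] w 0.5
(0.012, -0.215, 0.02) row [0.006, 0.004, -0.002, 0.002, -0.005, 0.405] dist 0.122
```

```bash
python3 -m creep '[0,0,0,0,0,0.15,0, 0,0,0,0,0,0.3,0, 0,0,0,0,0,0.39,0, 0,0,0,0,0,0.4,0, 0,0,0,0,0,0.4,0, 0,0,0,0.04,0,0.4,0, 0,0,0,0.08,0,0.4,0, 0,0,0,0.1,0,0.4,0]'
python3 - <<'E'
from h import *
now();go(.014,-.1,.02,90)
E
```

```text
time_s: 11.7
tool_pos: [0.5471, -0.137, 0.0342]
orientation: [0.72, 0.694, 0.001, 0.005]
wrist_force: [0.4, -1.0, 1.0]
width: 0.495
t 11.7 tcp deck [ 0.0149 -0.1846  0.0342] ztip 0.0232 F [ 0.4 -1.   1. ] w 0.5
(0.014, -0.1, 0.02) row [0.009, 0.005, -0.002, 0.282, -0.004, 0.009] dist 0.085
```

```bash
python3 -m creep '[0,0,0,0.03,0,0.005,0, 0,0,0,0.06,0,0.008,0, 0,0,0,0.1,0,0.008,0, 0,0,0,0.14,0,0.008,0, 0,0,0,0.18,0,0.008,0, 0,0,0,0.22,0,0.008,0, 0,0,0,0.25,0,0.008,0, 0,0,0,0.26,0,0.008,0]'
python3 - <<'E'
from h import *
now();go(.014,-.087,.02,90)
p=bot.get_image("wrist");cv2.imwrite("pics/w5.png",p["pixels"][:300])
E
```

```text
time_s: 12.5
tool_pos: [0.5498, -0.0578, 0.0313]
orientation: [0.719, 0.695, 0.001, 0.005]
wrist_force: [0.6, -2.2, 2.2]
width: 0.5
t 12.5 tcp deck [ 0.0149 -0.1053  0.0313] ztip 0.0203 F [ 0.6 -2.2  2.2] w 0.5
(0.014, -0.087, 0.02) row [0.008, 0.005, -0.001, 0.061, -0.003, 0.001] dist 0.018
```

View pics/w5.png

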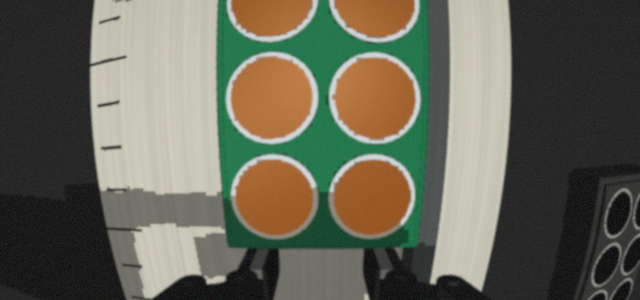

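The carrier is pushed squarely from its end and runs along the fence. Close the last 18 mm slowly.

```bash
python3 -m creep '[0,0,0,0.01,0,0,0, 0,0,0,0.02,0,0,0, 0,0,0,0.03,0,0,0, 0,0,0,0.037,0,0,0, 0,0,0,0.044,0,0,0, 0,0,0,0.05,0,0,0, 0,0,0,0.05,0,0,0]'
python3 - <<'E'
from h import *
now()
E
```

```text
time_s: 13.25
tool_pos: [0.5502, -0.0424, 0.0311]
orientation: [0.719, 0.695, 0.001, 0.004]
wrist_force: [0.7, -1.0, 0.9]
width: 0.5
t 13.25 tcp deck [ 0.0148 -0.09    0.0311] ztip 0.0201 F [ 0.7 -1.   0.9] w 0.5
```

```bash
python3 -m creep '[0,0,0,0.004,0,0,0, 0,0,0,0.008,0,0,0, 0,0,0,0.011,0,0,0, 0,0,0,0.011,0,0,0]'
python3 - <<'E'
from h import *
now()
E
```

```text
time_s: 13.65
tool_pos: [0.5503, -0.039, 0.031]
orientation: [0.719, 0.695, 0.001, 0.004]
wrist_force: [-0.2, -1.8, 1.4]
width: 0.499
t 13.65 tcp deck [ 0.0147 -0.0865  0.031 ] ztip 0.02 F [-0.2 -1.8  1.4] w 0.5
```

```bash
python3 -m creep '[0,0,0,0.004,0,0,0, 0,0,0,0.008,0,0,0, 0,0,0,0.011,0,0,0, 0,0,0,0.011,0,0,0]'
python3 - <<'E'
from h import *
now()
E
```

```text
time_s: 14.05
tool_pos: [0.5503, -0.0382, 0.0311]
orientation: [0.719, 0.695, 0.0, 0.006]
wrist_force: [-1.2, -11.7, 0.4]
width: 0.498
t 14.05 tcp deck [ 0.0147 -0.0857  0.0311] ztip 0.0201 F [ -1.2 -11.7   0.4] w 0.5
```

Stop contact: 11.7 N, with the TCP at -86 mm against -87 mm predicted. Back off, lift and look.

```bash
python3 -m creep '[0,0,0,-0.03,0,0,0, 0,0,0,-0.1,0,0,0, 0,0,0,-0.1,0,-0.15,0, 0,0,0,-0.1,0,-0.3,0, 0,0,0,-0.25,0,-0.45,0, 0,0,0,-0.4,0,-0.45,0, 0,0,0,-0.4,0,-0.45,0, 0,0,0,-0.4,0,-0.45,0]'
python3 - <<'E'
from h import *
now()
p=bot.get_image("wrist");cv2.imwrite("pics/w6.png",p["pixels"])
q=bot.get_image("scene");cv2.imwrite("pics/s6.png",cv2.resize(q["pixels"][150:270,170:370],None,fx=4,fy=4,interpolation=cv2.INTER_CUBIC))
t=bot.get_image("top")
for n in ["carrier"]:
    m=fit(t,n,.046);print(np.round(RD.inv().apply(np.r_[m[0],0]-C),4),m[1:3])
E
```

```text
time_s: 14.85
tool_pos: [0.545, -0.1581, 0.1673]
orientation: [0.72, 0.694, 0.0, 0.006]
wrist_force: [-0.3, 0.9, -0.7]
width: 0.499
t 14.85 tcp deck [ 0.0135 -0.2057  0.1673] ztip 0.1563 F [-0.3  0.9 -0.7] w 0.5
[ 0.0153 -0.0106  0.    ] ((132.08905029296875, 86.71834564208984), 88.0816421508789)
```

View pics/w6.png

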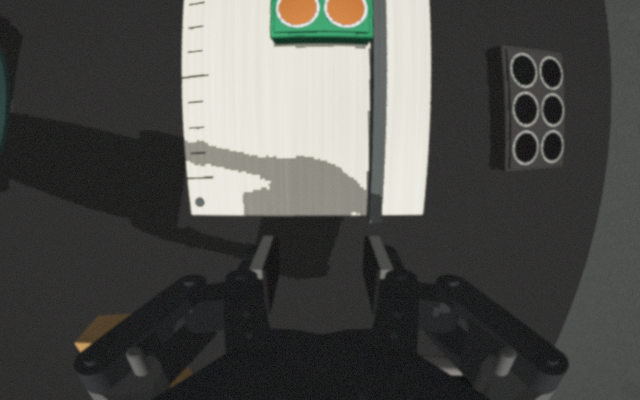

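View pics/s6.png

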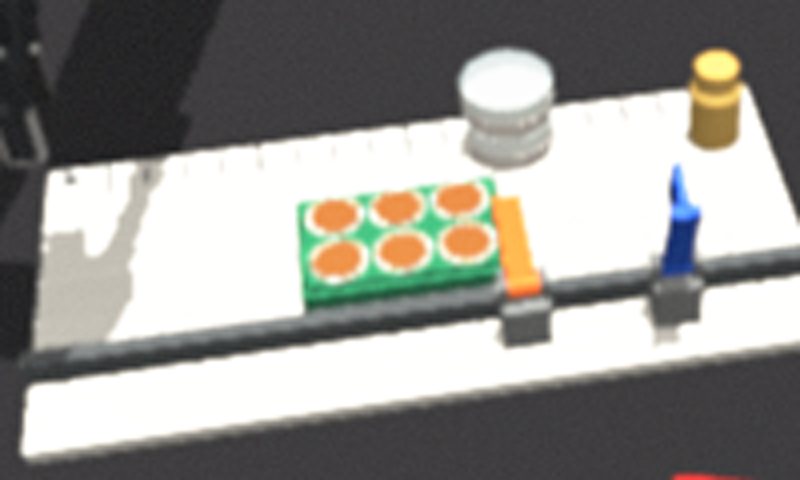

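Wrist view: carrier near end at y≈40 px, lying along the fence. Scene crop: the carrier's end meets the orange blade at (497,235), blue is up, and the dish and canister are in place. The top fit puts the carrier at (15.3, -10.6) mm against home (17, -12), square within 0.2°. A light nudge towards the fence will settle the x fit by touch.

```bash
python3 -m creep '[0,0,0,0,0.33,0,1, 0,0,0,0,0.33,0,1, 0,0,0,0.3,0.33,0,1, 0,0,0,0.61,0.33,0,1, 0,0,0,0.61,0.33,0,1, 0,0,0,0.61,0.33,0,1, 0,0,0,0.61,0.33,0,1]'
python3 - <<'E'
from h import *
now();go(-.085,-.022,.022,90)
E
```

```text
time_s: 15.75
tool_pos: [0.6482, 0.0303, 0.1636]
orientation: [0.716, 0.698, -0.001, 0.003]
wrist_force: [-0.8, -0.0, -0.5]
width: -0.001
t 15.75 tcp deck [ 0.1102 -0.014   0.1636] ztip 0.1526 F [-0.8 -0.  -0.5] w -0.0
(-0.085, -0.022, 0.022) row [0.003, 0.004, 0.007, -0.02, -0.652, 0.433] dist 0.235
```

I had the tool-y sign wrong. The tool was high over the fence at 0.15 m, so nothing was touched. Correcting it.

```bash
python3 -m creep '[0,0,0,-0.02,-0.652,0,1, 0,0,0,-0.02,-0.652,0,1, 0,0,0,-0.02,-0.652,0,1, 0,0,0,-0.02,-0.652,0,1, 0,0,0,-0.02,-0.652,0,1, 0,0,0,-0.02,-0.652,0.15,1, 0,0,0,-0.02,-0.652,0.25,1, 0,0,0,-0.02,-0.652,0.25,1]'
python3 - <<'E'
from h import *
now();go(-.085,-.022,.022,90);go(-.045,-.022,.022,90)
E
```

```text
time_s: 16.55
tool_pos: [0.4486, 0.0292, 0.0837]
orientation: [0.716, 0.698, -0.004, -0.0]
wrist_force: [-1.0, -0.2, -0.8]
width: -0.002
t 16.55 tcp deck [-0.0892 -0.0219  0.0837] ztip 0.0727 F [-1.  -0.2 -0.8] w -0.0
(-0.085, -0.022, 0.022) row [-0.006, 0.005, 0.008, 0.0, 0.015, 0.169] dist 0.051
(-0.045, -0.022, 0.022) row [-0.006, 0.005, 0.008, -0.001, 0.148, 0.168] dist 0.067
```

```bash
python3 -m creep '[0,0,0,0,0,0.1,1, 0,0,0,0,0,0.168,1, 0,0,0,0,0,0.168,1, 0,0,0,0,0.06,0.168,1, 0,0,0,0,0.1,0.168,1, 0,0,0,0,0.13,0.168,1, 0,0,0,0,0.145,0.168,1, 0,0,0,0,0.145,0.168,1]'
python3 - <<'E'
from h import *
now()
E
```

```text
time_s: 17.35
tool_pos: [0.4929, 0.0278, 0.0338]
orientation: [0.716, 0.698, -0.003, 0.0]
wrist_force: [-0.2, -0.0, 0.1]
width: 0.003
t 17.35 tcp deck [-0.0449 -0.0217  0.0338] ztip 0.0228 F [-0.2 -0.   0.1] w 0.0
```

```bash
python3 -m creep '[0,0,0,0,0.005,0,1, 0,0,0,0,0.01,0,1, 0,0,0,0,0.015,0,1, 0,0,0,0,0.015,0,1]'; python3 -c "from h import *;now()"
```

```text
time_s: 17.75
tool_pos: [0.4968, 0.0277, 0.0336]
orientation: [0.716, 0.698, -0.004, -0.0]
wrist_force: [-0.6, -0.9, 0.6]
width: 0.002
t 17.75 tcp deck [-0.0409 -0.0217  0.0336] ztip 0.0226 F [-0.6 -0.9  0.6] w 0.0
```

```bash
python3 -m creep '[0,0,0,0,0.005,0,1, 0,0,0,0,0.01,0,1, 0,0,0,0,0.013,0,1, 0,0,0,0,0.013,0,1]'; python3 -c "from h import *;now()"
```

```text
time_s: 18.15
tool_pos: [0.498, 0.0276, 0.033]
orientation: [0.716, 0.698, -0.006, -0.002]
wrist_force: [-8.3, 0.4, 6.3]
width: -0.001
t 18.15 tcp deck [-0.0398 -0.0218  0.033 ] ztip 0.022 F [-8.3  0.4  6.3] w -0.0
```

Firm against the fence at 8 N. Retreat, lift clear and do a final check.

```bash
python3 -m creep '[0,0,0,0,-0.03,0,1, 0,0,0,0,-0.1,0,1, 0,0,0,0,-0.1,-0.15,1, 0,0,0,0,-0.1,-0.3,1, 0,0,0,-0.3,-0.1,-0.45,1, 0,0,0,-0.5,-0.1,-0.45,1, 0,0,0,-0.6,-0.1,-0.45,1, 0,0,0,-0.6,-0.1,-0.45,1]'
python3 - <<'E'
from h import *
now();t=bot.get_image("top");cv2.imwrite("pics/t7.png",cv2.resize(t["pixels"][170:310,245:485],None,fx=3,fy=3,interpolation=cv2.INTER_CUBIC))
m=fit(t,"carrier",.046);print(np.round(RD.inv().apply(np.r_[m[0],0]-C),4),m[1:3])
for n in ("canister","dish_stack","wash_bottle","spare_carrier"): print(n,[np.round(d["at"],3).tolist() for d in bot.boxes_of(t,n)[:1]])
E
```

```text
time_s: 18.95
tool_pos: [0.4654, -0.1535, 0.1707]
orientation: [0.716, 0.698, -0.005, -0.0]
wrist_force: [0.9, -0.4, 0.5]
width: -0.001
t 18.95 tcp deck [-0.0662 -0.2038  0.1707] ztip 0.1597 F [ 0.9 -0.4  0.5] w -0.0
[ 0.0169 -0.0105  0.    ] ((128.9897918701172, 87.72021484375), 88.01428985595703)
canister [[0.477, 0.252, 0.069]]
dish_stack [[0.45, 0.123, 0.07]]
wash_bottle [[0.631, 0.422, 0.127]]
spare_carrier [[0.762, -0.081, 0.04]]
```

View pics/t7.png

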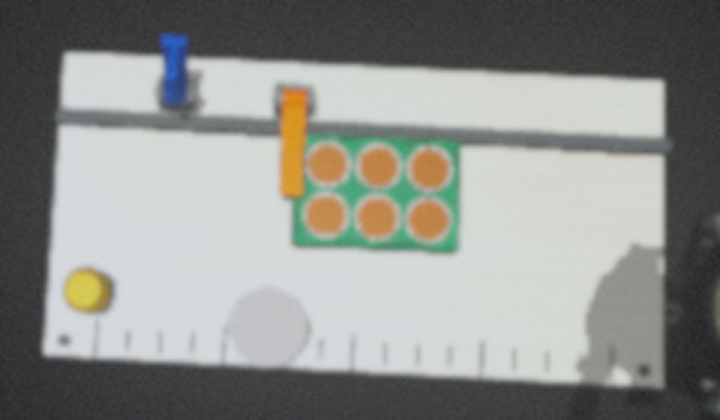

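The carrier is flush along the fence, with its left edge under the orange arm at (293,245). Orange is down, blue is up and the bystanders haven't moved.

```bash
python3 -c "
from station import bot
print(bot.close_job())"
```

```text
the job is handed in; nothing more can be done
None
```

I flipped the orange stop down and slid the green carrier flush against the fence and the orange stop. The job was handed in at about 19 s of the 53 s allowed; it reports no verdict.

- **Orange stop:** I pressed it to its limit. The fingertip read 57.6 mm against 58 mm nominal, with about 22 N of reaction. The blue stop stayed up.
- **Carrier:** I pushed it to the fence (about 9 N), then along to the stop (about 12 N), then gave it a light nudge back to the fence (about 8 N). It was pushed along the deck the whole time, never gripped or lifted.
- **Last check (top camera):**
  - The carrier was at deck x = 16.9 mm (target 17) and y ≈ -10.5 mm (target about -12), which is inside the measuring error.
  - It was within 0.1° of the deck's measured direction.
  - The bystanders read within 5 mm of where they started, and the arm was clear.
- **Mistakes and disagreements:**
  - I made one sideways move in the wrong direction, 0.15 m up, and it touched nothing.
  - The detector once reported the orange flag about 70 mm on the robot's side of the deck's centre line. I judged that false, since the camera view and the press force showed the flag level.

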